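# Set the press stop with the setting block

## Task

Lay the long, thick setting block flat on the base of the little bench press so that one end lies squarely beneath the stop screw's nose, then turn the T-handle driver standing in the screw clockwise until the spring nose comes down and just rests on the block with a light drag, without driving it hard down. Let go of everything and leave block and screw like that.

Things in the scene. Friction and masses are not known exactly. Their poses are not given: they have to be found in the camera images.
- block_center (a point): Centre of the setting block, a loose black plastic bar 220 mm long (x axis), 30 wide (y), 36 high (z), about 0.3 kg, lying flat on the bench left or right of the press; both ends alike. Not to be used: a strip as long but only 10 mm high, and a block of the same section only 70 mm long.
- press: Grey bench press fixed to the bench; origin on the bench below the screw axis, x axis level from its open front to its column. Base plate: top 12 mm above the bench, reaching 130 mm to the front, 100 behind, 55 to each side. Column from 55 mm behind the axis. Arm holding the screw: 50 mm wide, 25 mm to the front, 72 to 96 mm above the bench. A block entering from the front may overlap the axis by 20 mm.
- nose: Nose of the stop screw, a brass button 16 mm in diameter below the press arm; origin at the centre of its flat underside, z up. It starts 5 to 8 mm above the top of a block lying on the base. It does not turn; it sinks with the screw and is sprung: pushed up it yields by up to 8 mm at 1.5 N per mm.
- driver (a joint): Turn of driver and screw, rad: 0 at the top end of the thread, growing clockwise seen from above, to 2.2; starts at 0.05 to 0.5. Steep thread: screw, driver and nose sink 7 mm per rad. The nose meets the block lying on the base at 1.2 rad; 1.25 to 1.8 is a light drag. It turns against about 0.1 N m and stays where it is left.
- driver_grip (a point): Centre of the T-handle driver's black crossbar, on the screw axis: a level bar 50 mm long (x axis of this point), 12 thick (y), 16 high (z), about 150 mm above the bench. Below it only the 8 mm shaft and the 18 mm screw head down to the arm's top, 96 mm above the bench. It turns and sinks with the screw.
Not all that is in view belongs to the job. What is meant by the part that bears block_center is not purple, and is the smaller of those in its own colour.

How it is judged:
At the end, for the whole second after the job is handed in: The setting block lies still and flat on the press base (centre 26 to 34 mm above the bench, tilt below 0.06 rad) with the middle of the nose above it (within 15 mm of its centre line and 110 mm of its middle), and the driver stands still, turned so that the nose bears on the block with 0.3 to 8 N (contact force between nose and block between 0.3 and 8 N and x of nose in the frame of block_center between -0.11 and 0.11 m and y of nose in the frame of block_center between -0.015 and 0.015 m and height (world z) of block_center between 0.026 and 0.034 m and angle between block_center's own z axis and vertical below 0.06 rad and linear speed of block below 0.02 m/s and velocity of joint driver between -0.05 and 0.05 rad/s); the robot touches nothing.
It also fails if it takes over 45 s, if anything falls off the work surface, if the arm or the gripper's body presses on something with over 40 N, if the wrist force passes 120 N, or if a joint passes its speed limit or range.

## Robot

A 6-joint arm with a two-finger parallel gripper is mounted at the origin on the work surface. World frame = base frame: x ahead of the robot, y to its left, z up, the work surface at z = 0. Lengths are in m, angles in rad, forces in N, time in s.
With the tool pointing down it reaches from about 0.325 to 0.775 m from the base axis. Payload 5.5 kg.
Tool frame: the origin (TCP) lies between the finger pads; the fingertips stand 19 mm ahead of it and the grasp point (between the pads) is the TCP; z points along the fingers, y is the direction in which the jaws open and shut (so a half turn about z gives the same grasp; the last joint's range is limited). The gripper opens to 85 mm and grips with 20 to 120 N. Pads are 22 mm wide; open, the fingers measure 114 mm over their backs; the gripper's body (76 mm by 85 mm) begins 54 mm behind the grasp point. The pads swing forward as they close: fully open they stand 13 mm farther back than shut.
Start: joints at [1.131, 0.091, 1.231, -0, 1.82, -0.057], TCP at [0.224, 0.557, 0.25] pointing down, gripper open.
Joint ranges: [-2.87, 2.87], [-0.86, 2.18], [0.17, 2.46], [-1.51, 4.65], [0.06, 2.69], [-2.65, 2.65]. Speed limits (rad/s): [2.57, 2.57, 3.01, 3.14, 3.14, 3.14].

## Interface

Orientations are given as a rotation vector (axis times angle).
In Python, from cell import r gives the robot as it stands.
- The arm moves only by the tool play_rows, never from a script. Its argument "commands" is a list that holds one entry, the list of rows, each a list of 7 numbers: the finger opening in mm, from 0 to 85.4, then the shift along the tool's x, y, z in mm, then the turn, a rotation vector about the tool's x, y, z in degrees. In form: [[[hand, x, y, z, ax, ay, az], ...]]. A call has 1 to 20 rows; each row shifts and turns the commanded pose from where the row before left it, along the tool's axes as they then stand; what a row does not reach is not made up. A row lasts 1/12 s, in which the tool goes at most 41.7 mm and 7.16 degrees, less where a joint would pass 70% of its speed; a pose out of reach is approached as far as the arm can. A call with a gripper value outside its range is refused whole. The fingers move at their own pace and stop on an object; "squeeze" is the grip in N (left out, the last holds). Time passes only in rows, so rows that do not move let the fingers close. It gives the time, the measured TCP pose, the force and the opening at its end, in the units of the state.
- r.observe(): the state, without advancing time (a new reading comes with each control period).
- r.capture(name): name is "scene" or "side" or "wrist"; returns (picture, depth): 480x640x3 uint8, red, green, blue; 480x640 float32, m along the optical axis (not along the pixel's ray), 0 where there is no reading.
- r.get_calibration(name): a dict with "camera_matrix" (3x3 intrinsics, pixels), "R" (3x3) and "t" (3): a world point X has camera coordinates R X + t. Camera axes: x right, y down, z forward; pixel columns grow to the right and rows downward; lengths in m; the calibration is good to about 2 mm. A picture is of the moment at which its call begins: read the wrist's pose just before it. get_calibration takes no time and is no camera call; for the wrist camera it gives the pose at the moment of the call.
- r.close_job(): hands the job in, once; it reports no verdict.
Trained networks look in the newest picture that a camera, given by its name, has taken for a name from the list of things; names that differ only in an ending like _2 or _b are one class to them, and where a whole thing is asked for, a point or a joint stands for the part that bears it (a point fixed in the world has none). Each returns a list of dicts, best first, with "score" (0 to 1); they miss things now and then, are a little off and sometimes report something else, mostly with a low value. They report only what shows in the picture. A call takes as long as a camera call. They do not tell look-alikes from the thing itself.
- r.boxes_of(query, camera): "centre" ([column, row] in pixels, amid what is visible of it).
- r.silhouettes(query, camera): "pixels" (480x640 bool, what is visible of it) and "centre" ([column, row] in pixels, amid what is visible of it).
The state is a dict: "clock": time; "joints": joint angles; "qvel": joint speeds; "effort": joint torques, N m; "eef_pos": TCP position; "eef_rot": TCP orientation; "wrist_force": force on the tool from outside, world axes, zero at the start; "ft_torque": the same for the moment, N m; "width": opening from 0.0 (shut) to 1.0 (fully open).
Only numpy, scipy, OpenCV 4.12 (cv2) and the standard library are available. Lean on these libraries where they do the work, as an engineer would, in place of code of your own. Each camera call takes 0.05 s, during which the arm holds its last target.

## Working session

There is one attempt and no reset: what is moved stays moved. The work goes in short steps, Python scripts to look and compute and a tool call to move; the robot and the scene stay as the last step left them, time stands still between calls to the robot, and variables do not carry over. Pictures are saved under pics/ and viewed, and the job is handed in when it is done.

Besides the shell and the picture viewer there is one more tool, called after "Emit:" as name(argument=value, ...) on one line, values as JSON. play_rows: Moves the arm, as the interface text tells. Its arguments: {"type":"object","properties":{"commands":{"type":"array"},"squeeze":{"type":"number"}},"required":["commands"]}

```bash
ls; mkdir -p pics; cat > h.py <<'E'
import numpy as np, cv2
from cell import r
def snap(n,f):
    c=r.get_calibration(n); p,d=r.capture(n)
    cv2.imwrite(f'pics/{f}.png',p[:,:,::-1]); np.savez(f'pics/{f}.npz',p=p,d=d,K=c['camera_matrix'],R=c['R'],t=c['t']); return p,d,c
def world(c,d,u,v,z=None):
    K=np.array(c['camera_matrix'] if 'camera_matrix' in c else c['K']);R=np.array(c['R']);t=np.array(c['t'])
    zz=d[int(round(v)),int(round(u))] if z is None else z
    return R.T@(np.linalg.inv(K)@[u,v,1]*zz-t)
def cloud(c,d):
    K=np.array(c['camera_matrix']);R=np.array(c['R']);t=np.array(c['t'])
    v,u=np.mgrid[0:480,0:640]
    P=np.stack([(u-K[0,2])/K[0,0]*d,(v-K[1,2])/K[1,1]*d,d],-1)
    return (P-t)@R
E
python3 - <<'E'
from h import *
for n in ['scene','side','wrist']:
    p,d,c=snap(n,n+'0'); print(n,(-np.array(c['R']).T@c['t']).round(3),np.array(c['camera_matrix'])[0,0])
    for q in ['block_center','press','nose','driver','driver_grip']:
        try: print(q,[(round(float(b['score']),2),[round(float(x)) for x in b['centre']]) for b in r.boxes_of(q,n)])
        except Exception as e: print(q,e)
print(r.observe())
E
```

```text
pics
scene [ 1.062 -0.381  0.783] 460.30335257939475
block_center [(0.94, [136, 357]), (0.72, [246, 329]), (0.56, [185, 246])]
press [(0.72, [415, 333])]
nose []
driver [(0.56, [421, 292])]
driver_grip [(0.64, [426, 295])]
side [ 0.302 -1.031  0.795] 608.0270589758827
block_center [(0.95, [356, 340]), (0.87, [388, 433]), (0.83, [214, 388])]
press [(0.71, [405, 232])]
nose []
driver [(0.67, [405, 186])]
driver_grip [(0.73, [401, 183])]
wrist [0.159 0.582 0.374] 372.6192325815563
block_center []
press []
nose []
driver []
driver_grip []
{'clock': 0.9, 'joints': array([ 1.13132426e+00,  9.10948583e-02,  1.23068946e+00, -2.63403306e-05,
        1.81977644e+00, -5.67084861e-02]), 'qvel': array([ 2.77198604e-04, -1.21029624e-03, -9.34288054e-04,  3.79092102e-04,
       -8.95371346e-05, -8.94777101e-04]), 'effort': array([ 1.28610056e-03, -4.58465767e+01, -4.18094766e+01,  4.96247003e-05,
        4.96964403e-04,  8.50663838e-06]), 'eef_pos': array([0.22411527, 0.55659718, 0.25028425]), 'eef_rot': array([5.97583871e-01, 3.08420058e+00, 3.87160672e-05]), 'wrist_force': array([ 0.91783504, -0.13412459, -0.19464125]), 'ft_torque': array([-0.04663109,  0.02768438,  0.08274524]), 'width': 0.9981135156760635}
```

View pics/scene0.png

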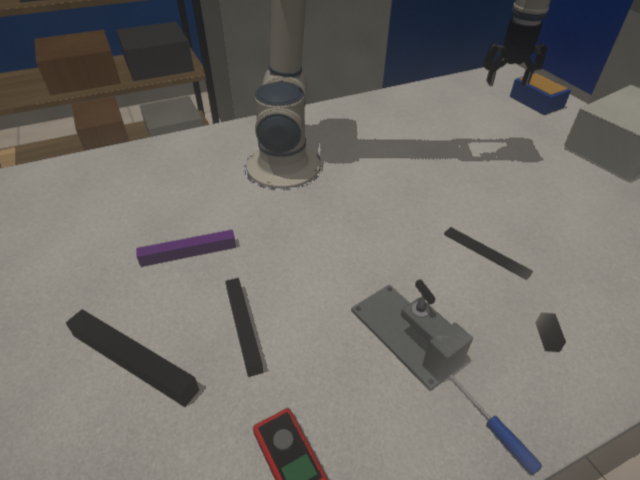

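View pics/side0.png

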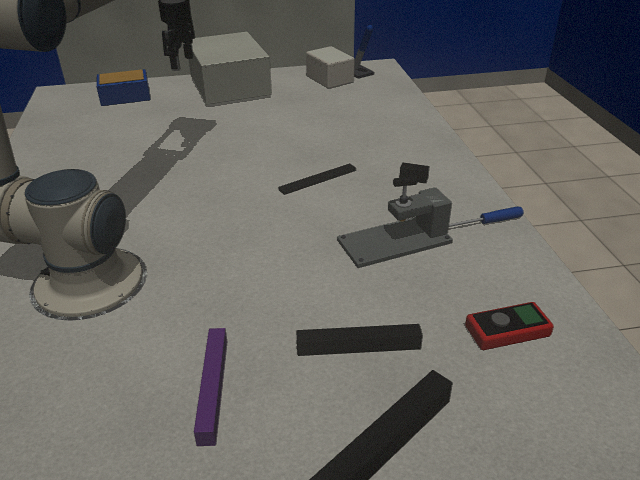

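The scene shows two full-size black bars, the medium one at (244,326) and a larger one at (136,357). There is also a purple bar, a thin strip at (488,252), a short block at (550,332), and the press at (415,333) with its T-handle at (425,292). The smaller black bar should be the one I want, so I'll measure it.

```bash
cat > m.py <<'E'
from h import *
def rect(P):
    (c,s,a)=cv2.minAreaRect(P[:,:2].astype(np.float32)*1000)
    return np.round(c,1),np.round(s,1),round(a,1)
if __name__=='__main__':
  for n in ['scene','side']:
    p,d,c=snap(n,n+'1'); W=cloud(c,d)
    for q in ['block_center','press','driver_grip']:
        for s in r.silhouettes(q,n):
            m=s['pixels']&(d>0)
            m=cv2.erode(m.astype(np.uint8),np.ones((3,3)))>0
            P=W[m]
            if len(P)<20: continue
            zt=np.percentile(P[:,2],95); T=P[P[:,2]>zt-0.006]
            print(n,q,round(float(s['score']),2),np.round(s['centre']),'ztop',zt.round(4),'n',len(P),rect(T),'all',rect(P))
E
python3 m.py
```

```text
scene block_center 0.92 [245. 329.] ztop 0.0386 n 1346 (array([ 501.3, -285.3]), array([ 27.6, 219.5]), 83.7) all (array([ 501.5, -285.3]), array([ 27.6, 220.1]), 83.7)
scene block_center 0.65 [134. 356.] ztop 0.0503 n 3768 (array([ 486.7, -498.4]), array([293.4,  39.6]), 34.6) all (array([ 486.8, -498.4]), array([293.5,  39.6]), 34.6)
scene block_center 0.64 [185. 246.] ztop 0.0382 n 1586 (array([ 242.2, -335.7]), array([213.9,  31.9]), 81.8) all (array([ 242.4, -335.4]), array([214.5,  32.2]), 82.1)
scene press 0.89 [418. 334.] ztop 0.1011 n 6061 (array([704.1,  18.5]), array([123.7,  66.1]), 12.1) all (array([649.4,  29.9]), array([228. , 151.2]), 11.3)
scene driver_grip 0.72 [423. 296.] ztop 0.1598 n 233 (array([668.7,  11.8]), array([ 9.5, 46.9]), 88.9) all (array([632.8,  41.3]), array([ 32.2, 131.7]), 50.5)
side block_center 0.97 [212. 387.] ztop 0.0377 n 2182 (array([ 241.6, -338.9]), array([219.1,  29.1]), 82.2) all (array([ 241.6, -338.6]), array([219.6,  29.1]), 82.2)
side block_center 0.93 [390. 433.] ztop 0.0497 n 4912 (array([ 492.9, -495.9]), array([271.7,  40.2]), 34.4) all (array([ 492.9, -495.9]), array([271.7,  40.2]), 34.4)
side block_center 0.71 [405. 232.] ztop 0.0983 n 4574 (array([700.3,  19.8]), array([121. ,  66.7]), 7.2) all (array([649.4,  12.9]), array([228.4, 127.2]), 12.9)
side block_center 0.61 [357. 338.] ztop 0.0373 n 2744 (array([ 501.1, -287.8]), array([ 32.8, 215.4]), 83.6) all (array([ 500.8, -287.7]), array([ 33.1, 216. ]), 83.8)
side press 0.9 [404. 232.] ztop 0.099 n 4708 (array([701.4,  17.5]), array([122.8,  65.2]), 9.3) all (array([649.3,  12.9]), array([228.6, 127.2]), 12.9)
side driver_grip 0.57 [404. 184.] ztop 0.1579 n 204 (array([665.4,  11.5]), array([48.8, 14.9]), 0.7) all (array([664.9,   9.3]), array([48.1, 16.4]), 8.6)
```

The block is the medium bar: 220 × 30, top at about 37 mm, centre near (0.501, -0.286), long axis at about -6°. Next is the press pose, from the base plate edges.

```bash
cat > t.py <<'E'
from h import *
from scipy.spatial.transform import Rotation as Ro
import sys
def togo(x,y,z,psi):
    """psi: world yaw (deg) of tool y; tool down. prints shift in tool axes mm and turn"""
    s=r.observe(); R=Ro.from_rotvec(s['eef_rot']).as_matrix(); 
    p=np.radians(psi); Y=np.array([np.cos(p),np.sin(p),0]);Z=np.array([0,0,-1.]);X=np.cross(Y,Z)
    T=np.stack([X,Y,Z],1)
    print('clock',round(s['clock'],2),'pos',s['eef_pos'].round(4),'psi',np.degrees(np.arctan2(R[1,1],R[0,1])).round(2),'shift mm',(R.T@(np.array([x,y,z])-s['eef_pos'])*1000).round(1),'turn deg',np.degrees(Ro.from_matrix(R.T@T).as_rotvec()).round(2),'w',round(s['width'],3))
E
python3 - <<'E'
from h import *
from t import togo
from m import rect
for n in ['scene1','side1']:
    z=np.load(f'pics/{n}.npz'); c=dict(camera_matrix=z['K'],R=z['R'],t=z['t']); W=cloud(c,z['d']); z0=W[...,2]
    m=(z0>0.008)&(z0<0.018)&(abs(W[...,0]-.65)<.17)&(abs(W[...,1]-.01)<.13)
    k,l,st,ce=cv2.connectedComponentsWithStats(m.astype(np.uint8)); i=1+np.argmax(st[1:,4])
    P=W[l==i]; print(n,st[i],rect(P),np.median(P[:,2]).round(4))
    # trimmed extents for yaw
    best=None
    for a in np.arange(4,20,.25):
        q=np.radians(a); e=P[:,0]*np.cos(q)+P[:,1]*np.sin(q); f=-P[:,0]*np.sin(q)+P[:,1]*np.cos(q)
        A=np.percentile(e,[.5,99.5]);B=np.percentile(f,[.5,99.5]); ar=np.ptp(A)*np.ptp(B)
        if best is None or ar<best[0]: best=(ar,a,A.round(4),B.round(4))
    print(best)
    gy=(W[...,2]>0.125)&(W[...,2]<0.175)&(abs(W[...,0]-.667)<.05)&(abs(W[...,1]-.012)<.05)
    G=W[gy]; print('bar',gy.sum(),rect(G),np.percentile(G[:,2],[5,50,95]).round(4), np.percentile(G[:,0],[1,99]).round(3),np.percentile(G[:,1],[1,99]).round(3))
    T=G[G[:,2]>np.percentile(G[:,2],90)-.004]; pc=np.linalg.svd(T[:,:2]-T[:,:2].mean(0))[2][0]; print('top',T.mean(0).round(4),np.degrees(np.arctan2(pc[1],pc[0])).round(1),len(T))
    p=z['p']; 
    cy,cx=(315,410) if 'scene' in n else (215,405)
    cv2.imwrite(f'pics/crop_{n}.png',cv2.resize(p[cy-75:cy+75,cx-100:cx+100,::-1],None,fx=4,fy=4,interpolation=cv2.INTER_CUBIC))
togo(.501,-.2865,.20,83.7)
E
```

```text
scene1 [ 351  284  121  114 3493] (array([678. ,  15.5]), array([284.8, 111.8]), 11.7) 0.0124
(np.float64(0.029341539931561054), np.float64(10.5), array([0.5292, 0.8006]), array([-0.1644, -0.0563]))
bar 261 (array([666.6,  14. ]), array([13.6, 51. ]), 88.7) [0.1334 0.1569 0.1598] [0.643 0.691] [0.007 0.019]
top [0.6675 0.0126 0.1583] -1.7 149
side1 [ 337  217  116   49 2722] (array([652. ,   8.6]), array([231.6, 116.2]), 12.1) 0.0112
(np.float64(0.025205694614853495), np.float64(12.25), array([0.5247, 0.75  ]), array([-0.1861, -0.0743]))
bar 225 (array([666.7,  10.8]), array([17.5, 50.7]), 87.0) [0.1321 0.1516 0.1586] [0.642 0.69 ] [0.004 0.019]
top [0.6662 0.0102 0.1566] -4.0 93
clock 1.3 pos [0.2241 0.5566 0.2503] psi 68.07 shift mm [-571.7 -678.7   50.3] turn deg [  0.     0.   -15.63] w 0.999
```

View pics/crop_scene1.png

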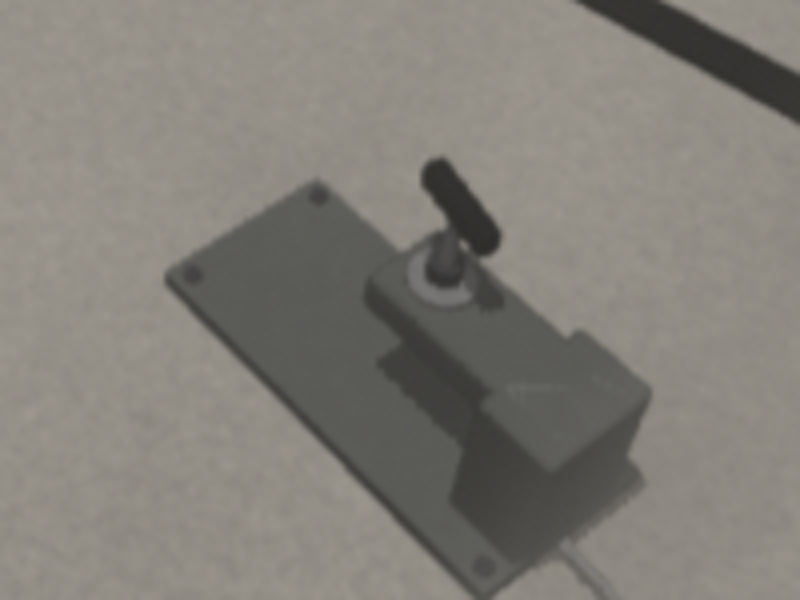

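View pics/crop_side1.png

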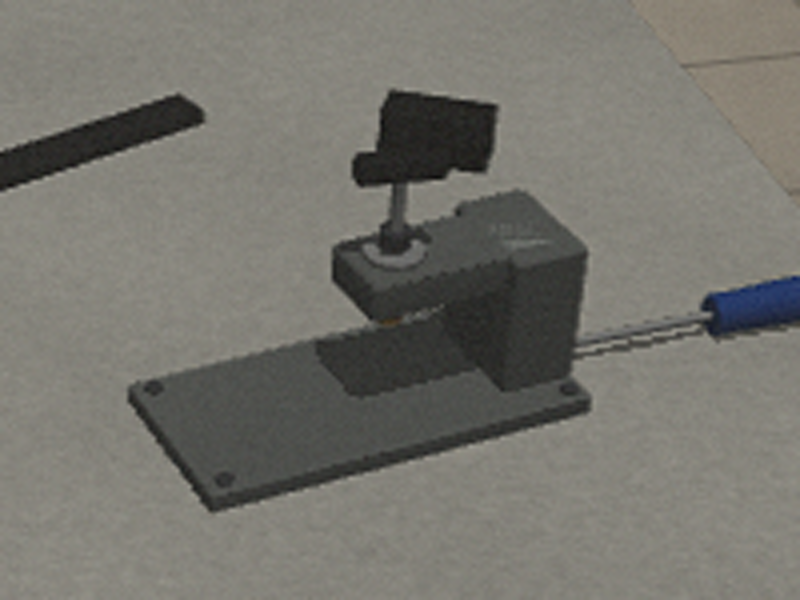

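```bash
python3 - <<'E'
from h import *
from scipy.optimize import least_squares
C={'scene1':{(-.13,-.055):(351.2,307.8),(-.13,.055):(389.5,284.5),(.1,-.055):(431.2,387.5)},
'side1':{(-.13,-.055):(358.2,264),(-.13,.055):(337.2,236),(.1,-.055):(452.3,240)}}
def ray(n,uv,h):
    z=np.load(f'pics/{n}.npz'); R=z['R'];t=z['t']; o=-R.T@t; v=R.T@np.linalg.inv(z['K'])@[uv[0],uv[1],1]; return (o+v*(h-o[2])/v[2])[:2]
obs=[]
for n in C:
    for k,uv in C[n].items(): q=ray(n,uv,.012); obs.append((k,q)); print(n,k,q.round(4))
def f(p,o):
    c,s=np.cos(p[2]),np.sin(p[2])
    return np.ravel([np.array([p[0]+c*k[0]-s*k[1],p[1]+s*k[0]+c*k[1]])-q for k,q in o])
for o in (obs[:3],obs[3:],obs):
    s=least_squares(f,[.66,.01,.2],args=(o,)); print(s.x[:2].round(4),np.degrees(s.x[2]).round(2),(s.fun*1000).round(1))
E
```

```text
scene1 (-0.13, -0.055) [ 0.5529 -0.0657]
scene1 (-0.13, 0.055) [0.5314 0.0407]
scene1 (0.1, -0.055) [ 0.7744 -0.0175]
side1 (-0.13, -0.055) [ 0.5521 -0.069 ]
side1 (-0.13, 0.055) [0.5297 0.037 ]
side1 (0.1, -0.055) [ 0.7721 -0.0262]
[0.6679 0.0149] 12.09 [-0.6 -0.4 -2.2  0.7  2.8 -0.4]
[0.6668 0.0088] 11.07 [-2.3 -1.1 -1.1  0.9  3.4  0.2]
[0.6674 0.0119] 11.58 [-1.9 -2.4 -2.5 -1.1  2.  -4.4 -1.1  0.9 -0.8  2.7  4.3  4.3]
```

Emit:
play_rows(commands=[[[85,-29,-34,0,0,0,0],[85,-29,-34,0,0,0,0],[85,-29,-34,0,0,0,0],[85,-29,-34,0,0,0,0],[85,-29,-34,0,0,0,0],[85,-29,-34,0,0,0,0],[85,-29,-34,0,0,0,0],[85,-29,-34,0,0,0,0],[85,-29,-34,0,0,0,0],[85,-29,-34,0,0,0,0],[85,-29,-34,0,0,0,0],[85,-29,-34,0,0,0,0],[85,-29,-34,0,0,0,0],[85,-29,-34,0,0,0,0],[85,-29,-34,0,0,0,0],[85,-29,-34,0,0,0,0],[85,-29,-34,0,0,0,0],[85,-29,-34,0,0,0,0],[85,-29,-34,0,0,0,0],[85,-20,-33,0,0,0,0]]])

```text
clock: 2.97
eef_pos: [0.4825, -0.2344, 0.2499]
eef_rot: [0.598, 3.084, 0.0]
wrist_force: [0.7, 0.6, 0.6]
width: 0.996
```

Emit:
play_rows(commands=[[[85,0,0,10,0,0,-6],[85,0,0,10,0,0,-6],[85,0,0,10,0,0,-4],[85,0,0,0,0,0,0],[85,0,0,0,0,0,0]]])

```text
clock: 3.38
eef_pos: [0.4817, -0.232, 0.2198]
eef_rot: [-0.166, -3.136, -0.001]
wrist_force: [-0.1, -0.1, -0.4]
width: 0.998
```

```bash
python3 - <<'E'
from h import *
from t import togo
from m import rect
togo(.501,-.2865,.024,83.7)
p,d,c=snap('wrist','w1'); W=cloud(c,d)
print((-np.array(c['R']).T@c['t']).round(3))
for s in r.silhouettes('block_center','wrist'):
    m=cv2.erode((s['pixels']&(d>0)).astype(np.uint8),np.ones((3,3)))>0
    P=W[m]; zt=np.median(P[:,2]); T=P[abs(P[:,2]-zt)<.006]; print(s['score'],s['centre'],zt,rect(T),len(T))
E
```

```text
clock 3.38 pos [ 0.4817 -0.232   0.2198] psi 83.93 shift mm [-25.2 -52.2 195.8] turn deg [ 0.03 -0.07  0.23] w 0.998
[ 0.411 -0.226  0.343]
0.86 [262.2, 228.1] 0.03579337498480645 (array([ 501.6, -284.7]), array([ 29.3, 218. ]), 83.5) 7963
0.72 [63.1, 286.5] 0.04504974840627647 (array([ 528.4, -468.2]), array([155.9,  39.9]), 34.2) 6889
```

View pics/w1.png

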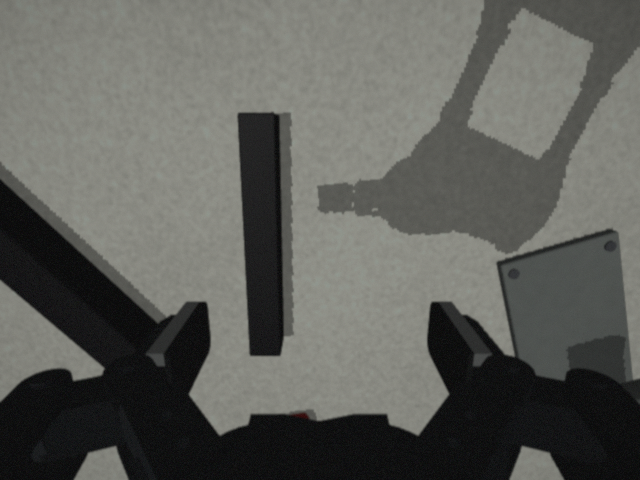

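The wrist view shows the block at (262,228), centre (0.5015, -0.285), top at 36 mm, which agrees with the other two cameras. Now I'll grasp it at the middle.

Emit:
play_rows(commands=[[[85,-13,-26,0,0,0,0],[85,-12,-25.5,0,0,0,0],[85,0,0,40,0,0,0.3],[85,0,0,40,0,0,0],[85,0,0,40,0,0,0],[85,0,0,40,0,0,0],[85,0,0,25,0,0,0],[85,0,0,10,0,0,0],[85,0,0,0,0,0,0],[85,0,0,0,0,0,0]]])

```text
clock: 4.32
eef_pos: [0.5023, -0.2863, 0.0271]
eef_rot: [0.171, 3.135, -0.002]
wrist_force: [-0.4, -0.2, 0.9]
width: 0.993
```

Emit:
play_rows(commands=[[[0,0,0,0,0,0,0],[0,0,0,0,0,0,0],[0,0,0,0,0,0,0],[0,0,0,0,0,0,0],[0,0,0,0,0,0,0],[0,0,0,0,0,0,0],[0,0,0,0,0,0,0],[0,0,0,0,0,0,0],[0,0,0,0,0,0,0],[0,0,0,0,0,0,0]]], squeeze=50)

```text
clock: 5.15
eef_pos: [0.5021, -0.2862, 0.0267]
eef_rot: [0.171, 3.135, -0.001]
wrist_force: [-0.0, 1.0, 5.3]
width: 0.346
```

```bash
python3 - <<'E'
from t import *
togo(.501,-.285,.12,83.7); print(r.observe()['wrist_force'].round(2))
E
```

```text
clock 5.15 pos [ 0.5021 -0.2862  0.0267] psi 83.77 shift mm [  1.1   1.  -93.4] turn deg [-0.04  0.11  0.07] w 0.346
[-0.02  0.99  5.34]
```

Emit:
play_rows(commands=[[[0,0,0,-20,0,0,0],[0,0,0,-30,0,0,0],[0,0,0,-30,0,0,0],[0,2.2,20,0,0,0,0],[0,2.2,33,0,0,0,0],[0,2.2,33,0,0,0,0],[0,2.2,33,0,0,0,0],[0,2.2,33,0,0,0,0],[0,2.2,33,0,0,0,0],[0,2.2,33,0,0,0,0],[0,2.2,33,0,0,0,0],[0,0,15,0,0,0,0],[0,0,0,0,0,0,-4.5],[0,0,0,0,0,0,-4.5],[0,0,0,0,0,0,-4.5],[0,0,0,0,0,0,-4.3],[0,0,0,0,0,0,0],[0,0,0,0,0,0,0]]])

```text
clock: 6.65
eef_pos: [0.5124, -0.0196, 0.1045]
eef_rot: [0.313, -3.124, -0.0]
wrist_force: [0.1, -1.4, -2.2]
width: 0.344
```

```bash
python3 - <<'E'
from t import *
togo(.5134,-.0196,.0405,101.6); print(r.observe()['wrist_force'].round(2))
for n in ['side','scene','wrist']:
    snap(n,n+'2')
a=np.load('pics/side2.npz')['p'][140:290,300:500,::-1]; cv2.imwrite('pics/c2.png',cv2.resize(a,None,fx=4,fy=4,interpolation=cv2.INTER_CUBIC))
E
```

```text
clock 6.65 pos [ 0.5124 -0.0196  0.1045] psi 101.44 shift mm [-1.1 -0.2 64. ] turn deg [ 0.02 -0.08 -0.16] w 0.344
[ 0.11 -1.43 -2.16]
```

View pics/c2.png

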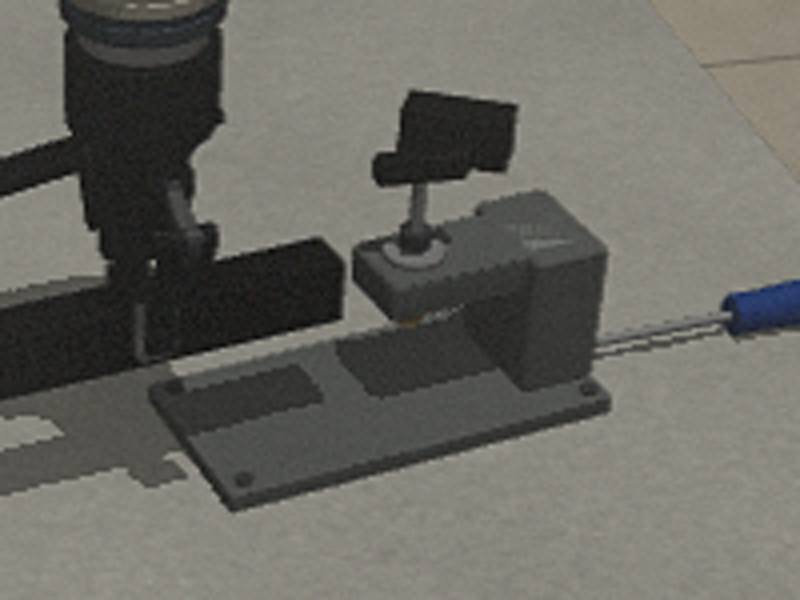

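View pics/wrist2.png

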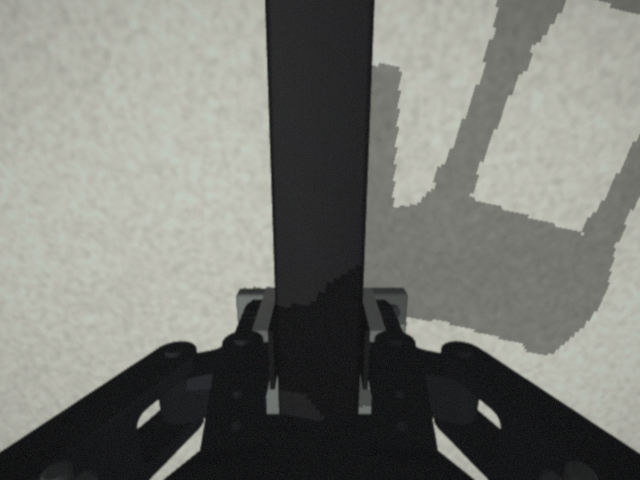

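View pics/scene2.png

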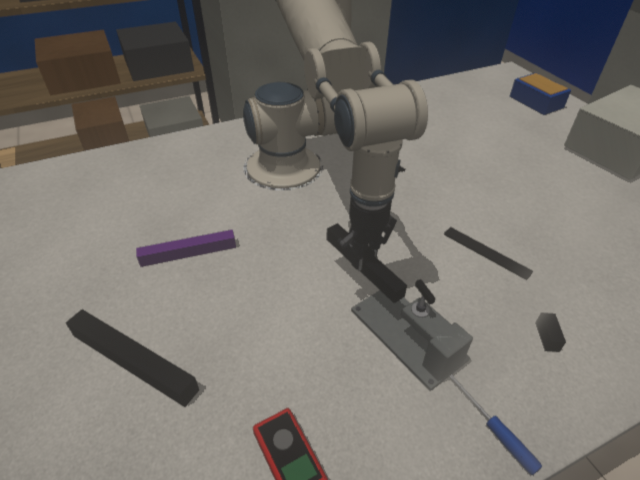

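The block is held level, and its leading end is clear of the arm in the side crop at (330,290). Now I'll lower to just above the base level and slide in.

Emit:
play_rows(commands=[[[0,0,0,30,0,0,-0.2],[0,0,0,25,0,0,0],[0,0,0,8,0,0,0],[0,0,0,0,0,0,0],[0,-10,0,0,0,0,0],[0,-10,0,0,0,0,0],[0,0,0,0,0,0,0],[0,0,0,0,0,0,0]]])

```text
clock: 7.47
eef_pos: [0.5331, -0.0156, 0.0435]
eef_rot: [-0.322, 3.124, -0.0]
wrist_force: [-0.2, -0.1, -2.3]
width: 0.336
```

```bash
python3 - <<'E'
from t import *
togo(.5722,-.0075,.0387,101.6); print(r.observe()['wrist_force'].round(2))
snap('side','side3')
a=np.load('pics/side3.npz')['p'][140:290,300:500,::-1]; cv2.imwrite('pics/c3.png',cv2.resize(a,None,fx=4,fy=4,interpolation=cv2.INTER_CUBIC))
E
```

```text
clock 7.47 pos [ 0.5331 -0.0156  0.0435] psi 101.76 shift mm [-39.9  -0.1   4.8] turn deg [-0.03  0.07  0.16] w 0.336
[-0.19 -0.09 -2.25]
```

View pics/c3.png

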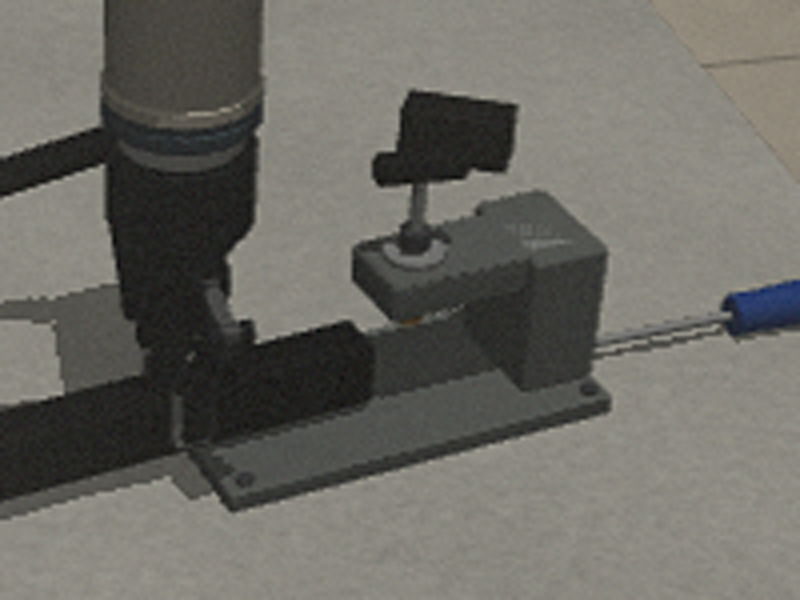

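Emit:
play_rows(commands=[[[0,0,0,2,0,0,0],[0,-10,0,0,0,0,0],[0,-10,0,0,0,0,0],[0,-10,0,0,0,0,0],[0,-10,0,0,0,0,0],[0,0,0,0,0,0,0],[0,0,0,0,0,0,0]]])

```text
clock: 8.1
eef_pos: [0.5713, -0.0074, 0.0402]
eef_rot: [0.322, -3.124, -0.0]
wrist_force: [-0.7, 0.2, -2.3]
width: 0.345
```

```bash
python3 - <<'E'
from t import *
togo(.5722,-.0075,.0387,101.6); print(r.observe()['wrist_force'].round(2))
for n,(x,y) in dict(side=(300,140),scene=(310,230)).items():
  snap(n,n+'4')
  a=np.load(f'pics/{n}4.npz')['p'][y:y+150,x:x+200,::-1]; cv2.imwrite(f'pics/c4{n}.png',cv2.resize(a,None,fx=4,fy=4,interpolation=cv2.INTER_CUBIC))
E
```

```text
clock 8.1 pos [ 0.5713 -0.0074  0.0402] psi 101.77 shift mm [-0.9 -0.3  1.5] turn deg [ 0.   -0.03  0.17] w 0.345
[-0.69  0.23 -2.29]
```

View pics/c4side.png

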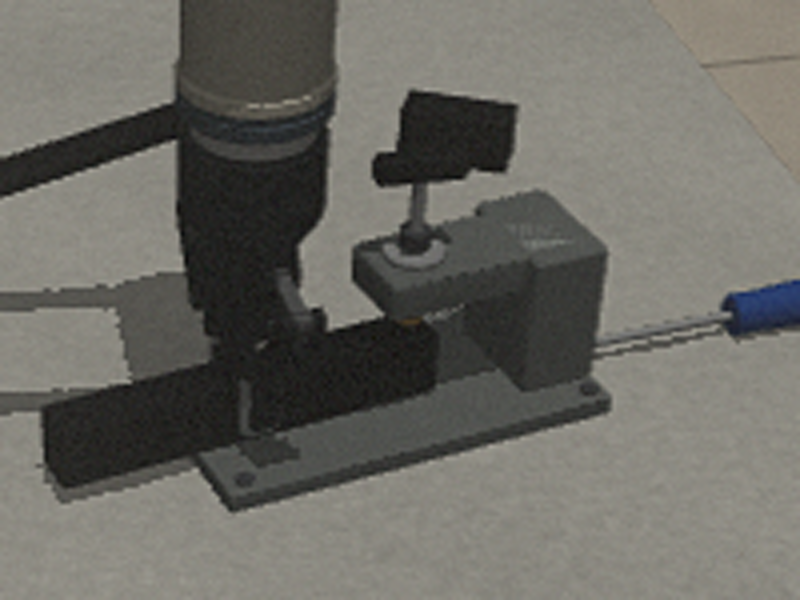

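View pics/c4scene.png

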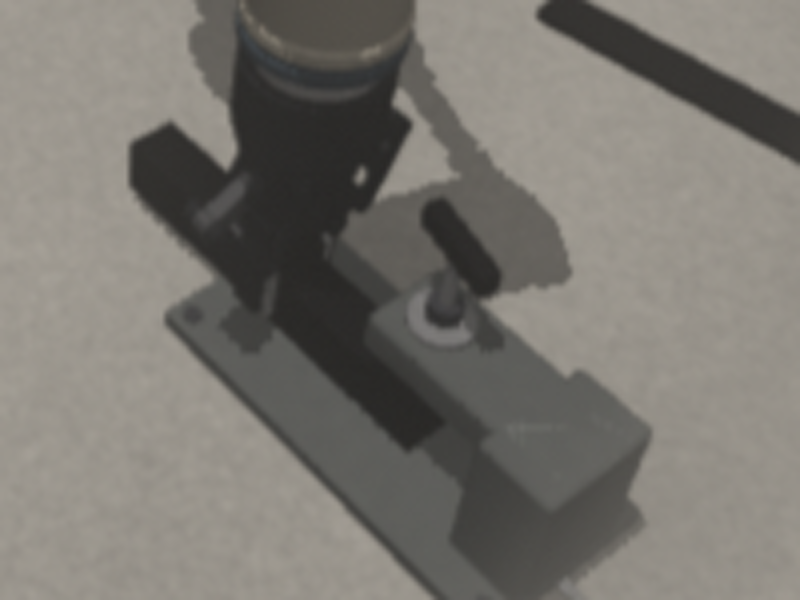

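The nose (crop 410,320) stands over the block's leading end and the sides are parallel. Next: lower, release and retreat upward.

Emit:
play_rows(commands=[[[0,0,0,1.5,0,0,0],[0,0,0,0,0,0,0],[45,0,0,0,0,0,0],[60,0,0,0,0,0,0],[70,0,0,0,0,0,0],[70,0,0,0,0,0,0],[70,0,0,-15,0,0,0],[70,0,0,-30,0,0,0],[70,0,0,-35,0,0,0],[70,0,0,-35,0,0,0],[70,0,0,-30,0,0,0],[70,0,0,-30,0,0,0],[70,0,0,-20,0,0,0],[70,0,0,0,0,0,0],[70,0,0,0,0,0,0]]])

```text
clock: 9.45
eef_pos: [0.5722, -0.0074, 0.2357]
eef_rot: [-0.322, 3.121, -0.001]
wrist_force: [0.1, -0.3, -0.5]
width: 0.821
```

```bash
python3 - <<'E'
from t import *
from m import rect
togo(.6672,.012,.2,90); print(r.observe()['wrist_force'].round(2))
for n,(x,y) in dict(side=(300,140),scene=(310,230)).items():
  p,d,c=snap(n,n+'5');W=cloud(c,d)
  a=p[y:y+150,x:x+200,::-1]; cv2.imwrite(f'pics/c5{n}.png',cv2.resize(a,None,fx=4,fy=4,interpolation=cv2.INTER_CUBIC))
  for s in r.silhouettes('block_center',n):
    m=cv2.erode((s['pixels']&(d>0)).astype(np.uint8),np.ones((3,3)))>0
    P=W[m]
    if len(P)<30: continue
    zt=np.percentile(P[:,2],90); T=P[abs(P[:,2]-zt)<.006]; print(n,round(s['score'],2),np.round(s['centre']),zt.round(4),rect(T),len(T))
p,d,c=snap('wrist','wrist5');W=cloud(c,d)
for q in ['block_center','driver_grip','press']:
  for s in r.silhouettes(q,'wrist'):
    m=cv2.erode((s['pixels']&(d>0)).astype(np.uint8),np.ones((3,3)))>0
    P=W[m]
    if len(P)<30: continue
    zt=np.percentile(P[:,2],90); T=P[abs(P[:,2]-zt)<.008]; print('wrist',q,round(s['score'],2),np.round(s['centre']),zt.round(4),rect(T),len(T))
E
```

```text
clock 9.45 pos [ 0.5722 -0.0074  0.2357] psi 101.77 shift mm [-96.8  -0.4  36. ] turn deg [-0.04  0.21 11.77] w 0.821
[ 0.05 -0.34 -0.51]
side 0.82 [358. 240.] 0.0481 (array([568.4, -11.8]), array([217.3,  34.2]), 12.4) 860
side 0.72 [391. 431.] 0.0492 (array([ 493.5, -495.8]), array([272. ,  39.6]), 34.6) 3691
side 0.67 [211. 386.] 0.037 (array([ 241.2, -337.7]), array([222.8,  29.5]), 82.2) 1830
scene 0.94 [378. 299.] 0.0495 (array([571.1,  -9.6]), array([217.6,  31. ]), 12.1) 956
scene 0.94 [136. 355.] 0.0499 (array([ 488. , -497.6]), array([289. ,  38.9]), 34.6) 2783
scene 0.81 [187. 244.] 0.0375 (array([ 242.5, -335.8]), array([214.2,  30.3]), 82.3) 791
wrist block_center 0.77 [318. 190.] 0.0488 (array([560.6, -10.8]), array([196.5,  28.8]), 12.0) 7540
wrist driver_grip 0.85 [322. 383.] 0.1584 (array([660.4,  12.7]), array([11. , 36.8]), 87.4) 858
wrist press 0.85 [322. 310.] 0.0996 (array([685.6,  17.6]), array([88.1, 67. ]), 11.4) 4175
wrist press 0.2 [321. 384.] 0.1585 (array([659.9,  13. ]), array([11.1, 35.9]), 88.5) 856
```

View pics/c5side.png

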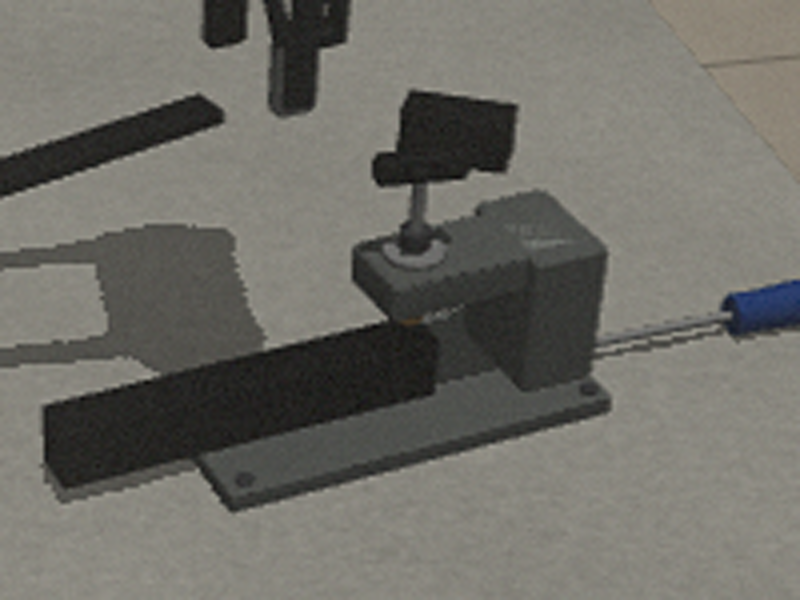

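View pics/c5scene.png

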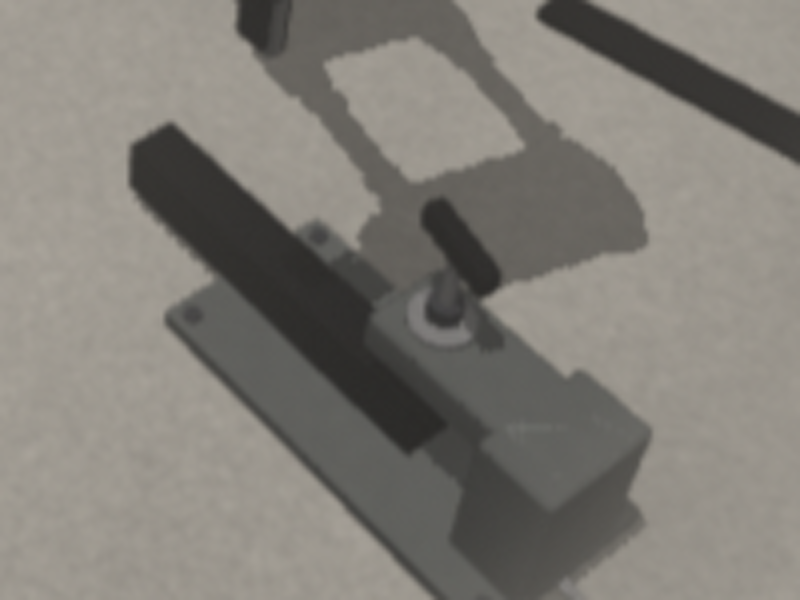

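View pics/wrist5.png

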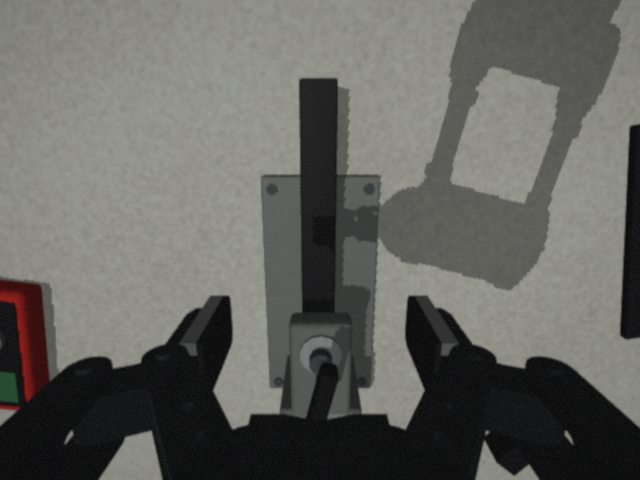

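All three cameras agree that the block lies flat (top about 48.5 mm) and centred, parallel to the press. The T-bar sits at about (0.667, 0.012, 0.150) with yaw around -2.5°, so I'll grip it next.

Emit:
play_rows(commands=[[[60,-24,0,0,0,0,0],[60,-25,0,0,0,0,0],[60,-24,0,0,0,0,0],[60,-24,-0.5,0,0,0,0],[60,0,0,0,0,0,5],[60,0,0,0,0,0,5],[60,0,0,0,0,0,4.3],[60,0,0,0,0,0,0],[60,0,0,30,0,0,0],[60,0,0,30,0,0,0],[60,0,0,0,0,0,0],[60,0,0,0,0,0,0]]])

```text
clock: 10.85
eef_pos: [0.6654, 0.0119, 0.1713]
eef_rot: [-0.067, -3.135, -0.0]
wrist_force: [0.4, -0.0, 0.7]
width: 0.7
```

```bash
python3 - <<'E'
from t import *
togo(.667,.0118,.150,87.5)
for n,(x,y) in dict(side=(300,110),scene=(310,200)).items():
  p,d,c=snap(n,n+'6')
  a=p[y:y+150,x:x+200,::-1]; cv2.imwrite(f'pics/c6{n}.png',cv2.resize(a,None,fx=4,fy=4,interpolation=cv2.INTER_CUBIC))
snap('wrist','wrist6')
E
```

```text
clock 10.85 pos [0.6654 0.0119 0.1713] psi 87.55 shift mm [-1.8 -0.1 21.3] turn deg [-0.   -0.32  0.05] w 0.7
```

View pics/wrist6.png

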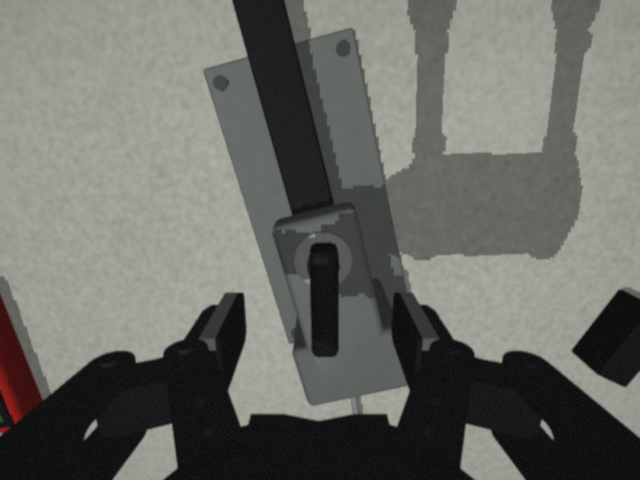

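View pics/c6scene.png

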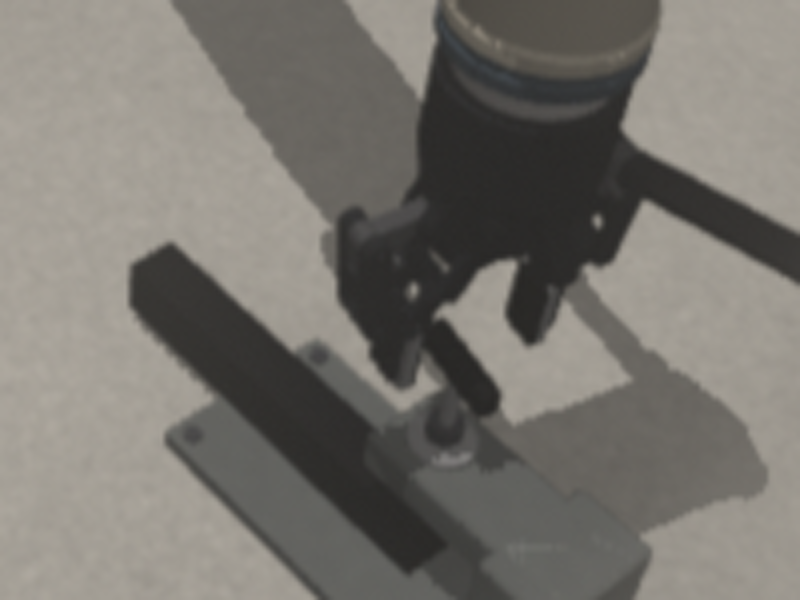

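View pics/c6side.png

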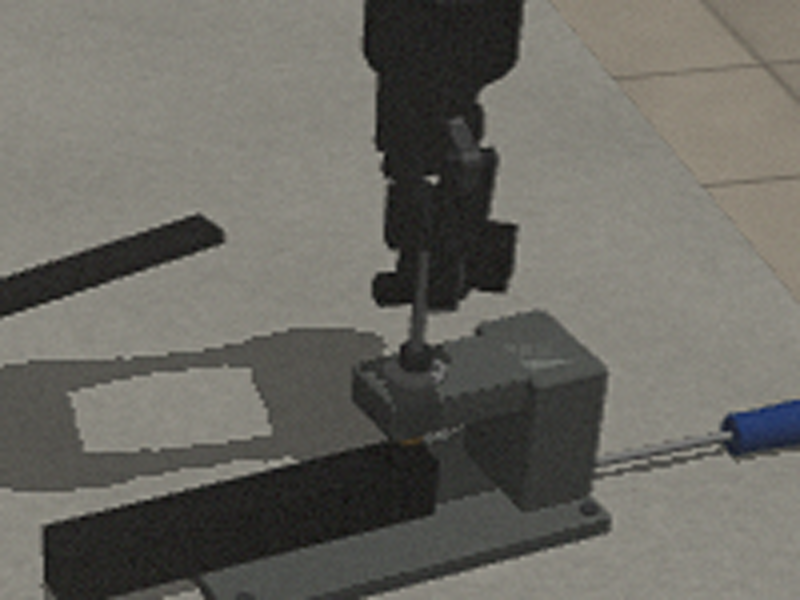

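```bash
python3 - <<'E'
from h import *
from m import rect
z=np.load('pics/wrist6.npz'); W=cloud(dict(camera_matrix=z['K'],R=z['R'],t=z['t']),z['d'])
g=np.zeros((480,640),bool); g[235:365,300:350]=1; g&=(W[...,2]>.14)&(W[...,2]<.17)
k,l,st,_=cv2.connectedComponentsWithStats(g.astype(np.uint8)); i=1+np.argmax(st[1:,4])
P=W[l==i]; print(rect(P),np.median(P[:,2]).round(4),st[i])
T=P[P[:,2]>np.median(P[:,2])-.004]; pc=np.linalg.svd(T[:,:2]-T[:,:2].mean(0))[2][0]; print(T.mean(0).round(4),np.degrees(np.arctan2(pc[1],pc[0])))
# nose in side view: brass pixels
for n in ['side5','scene5']:
    q=np.load(f'pics/{n}.npz'); hsv=cv2.cvtColor(q['p'],cv2.COLOR_RGB2HSV); 
    m=(hsv[...,1]>110)&(hsv[...,0]<30); m[:200]=0 if 'side' in n else m[:200]; 
    v,u=np.nonzero(m&(np.arange(640)[None]>380)&(np.arange(640)[None]<420)); print(n,list(zip(u,v))[:20])
E
```

```text
(array([667.6,  13.3]), array([12. , 49.7]), 88.3) 0.1578 [ 309  242   30  115 3193]
[0.6658 0.0134 0.1577] -1.5422520195447964
side5 [(np.int64(401), np.int64(220)), (np.int64(402), np.int64(220)), (np.int64(403), np.int64(220)), (np.int64(399), np.int64(227)), (np.int64(403), np.int64(437))]
scene5 []
```

Emit:
play_rows(commands=[[[60,-2,1.4,0,0,0,-0.9],[60,0,0,11,0,0,0],[60,0,0,10,0,0,0],[60,0,0,0,0,0,0],[0,0,0,0,0,0,0],[0,0,0,0,0,0,0],[0,0,0,0,0,0,0],[0,0,0,0,0,0,0],[0,0,0,0,0,0,0],[0,0,0,0,0,0,0],[0,0,0,0,0,0,0],[0,0,0,0,0,0,0],[0,0,0,0,0,0,0],[0,0,0,0,0,0,0]]], squeeze=30)

```text
clock: 12.17
eef_pos: [0.6689, 0.014, 0.1534]
eef_rot: [0.044, 3.14, 0.002]
wrist_force: [0.1, 5.1, 3.2]
width: 0.136
```

```bash
cat > s.py <<'E'
from t import *
togo(.6672,.0125,.15,88.4); s=r.observe(); print('F',s['wrist_force'].round(2),'M',s['ft_torque'].round(3),'j6',s['joints'][5].round(3))
E
python3 s.py
```

```text
clock 12.17 pos [0.6689 0.014  0.1534] psi 88.41 shift mm [ 1.7 -1.5  3.4] turn deg [0.06 0.06 0.01] w 0.136
F [0.1  5.06 3.17] M [ 0.801 -0.005 -0.006] j6 -1.573
```

Gripped; the opening of 11.6 mm matches the 12 mm bar. I'll turn counter-clockwise to find the thread's top stop, which gives me the zero.

Emit:
play_rows(commands=[[[0,0,0.7,-0.2,0,0,-2],[0,0,0,-0.2,0,0,-2],[0,0,0,-0.2,0,0,-2],[0,0,0,0,0,0,0],[0,0,0,0,0,0,0]]])

```text
clock: 12.58
eef_pos: [0.6689, 0.0142, 0.1541]
eef_rot: [-0.119, 3.138, 0.001]
wrist_force: [0.4, 5.2, 4.7]
width: 0.129
```

```bash
python3 s.py
```

```text
clock 12.58 pos [0.6689 0.0142 0.1541] psi 94.33 shift mm [ 1.9 -1.6  4.1] turn deg [0.02 0.06 5.93] w 0.129
F [0.36 5.18 4.74] M [0.734 0.071 0.028] j6 -1.676
```

Emit:
play_rows(commands=[[[0,0,0,-0.2,0,0,-2],[0,0,0,-0.2,0,0,-2],[0,0,0,0,0,0,0],[0,0,0,0,0,0,0]]])

```text
clock: 12.92
eef_pos: [0.6689, 0.0143, 0.1546]
eef_rot: [-0.228, 3.132, 0.001]
wrist_force: [0.6, 5.8, 4.8]
width: 0.13
```

```bash
python3 s.py
```

```text
clock 12.92 pos [0.6689 0.0143 0.1546] psi 98.34 shift mm [ 2.  -1.6  4.6] turn deg [0.03 0.07 9.94] w 0.13
F [0.62 5.82 4.8 ] M [0.652 0.078 0.024] j6 -1.746
```

Emit:
play_rows(commands=[[[0,0,0,-0.2,0,0,-2],[0,0,0,-0.2,0,0,-2],[0,0,0,0,0,0,0],[0,0,0,0,0,0,0]]])

```text
clock: 13.25
eef_pos: [0.6689, 0.0144, 0.155]
eef_rot: [-0.337, 3.122, 0.001]
wrist_force: [0.0, 5.1, 4.4]
width: 0.134
```

```bash
python3 s.py
```

```text
clock 13.25 pos [0.6689 0.0144 0.155 ] psi 102.32 shift mm [ 2.1 -1.5  5. ] turn deg [ 0.04  0.07 13.92] w 0.134
F [0.03 5.11 4.43] M [ 0.844  0.164 -0.207] j6 -1.815
```

Emit:
play_rows(commands=[[[0,0,0,-0.2,0,0,-2],[0,0,0,-0.2,0,0,-2],[0,0,0,0,0,0,0],[0,0,0,0,0,0,0]]])

```text
clock: 13.58
eef_pos: [0.6689, 0.0144, 0.1552]
eef_rot: [-0.443, 3.109, 0.001]
wrist_force: [-0.6, 6.7, 3.5]
width: 0.132
```

```bash
python3 s.py
```

```text
clock 13.58 pos [0.6689 0.0144 0.1552] psi 106.22 shift mm [ 2.2 -1.4  5.2] turn deg [ 0.05  0.06 17.82] w 0.132
F [-0.59  6.66  3.52] M [ 0.999  0.012 -1.226] j6 -1.884
```

Emit:
play_rows(commands=[[[0,0,0,-0.2,0,0,-2],[0,0,0,-0.2,0,0,-2],[0,0,0,0,0,0,0],[0,0,0,0,0,0,0]]])

```text
clock: 13.92
eef_pos: [0.6689, 0.0144, 0.1553]
eef_rot: [-0.549, 3.092, 0.002]
wrist_force: [0.1, 7.3, 2.8]
width: 0.139
```

```bash
python3 s.py
```

```text
clock 13.92 pos [0.6689 0.0144 0.1553] psi 110.14 shift mm [ 2.2 -1.2  5.3] turn deg [ 0.07  0.05 21.74] w 0.139
F [0.07 7.32 2.84] M [ 1.032 -0.022 -1.97 ] j6 -1.952
```

The torque rises sharply from psi ≈ 101.7°, which is the top stop. The driver therefore started at about 0.23 rad, inside the stated range. Now I'll turn clockwise with sink and check halfway.

Emit:
play_rows(commands=[[[0,0,0,0,0,0,4],[0,0,0,0,0,0,4.4],[0,0,0,0.7,0,0,5],[0,0,0,0.6,0,0,5],[0,0,0,0.6,0,0,5],[0,0,0,0.6,0,0,5],[0,0,0,0.6,0,0,5],[0,0,0,0.6,0,0,5],[0,0,0,0.6,0,0,5],[0,0,0,0.6,0,0,5],[0,0,0,0,0,0,0],[0,0,0,0,0,0,0]]])

```text
clock: 14.92
eef_pos: [0.6687, 0.0133, 0.1502]
eef_rot: [0.759, 3.048, -0.001]
wrist_force: [-0.2, 0.8, 2.2]
width: 0.132
```

```bash
python3 s.py; python3 - <<'E'
from h import *
for n,(x,y) in dict(side=(300,110),scene=(310,200)).items():
  p,d,c=snap(n,n+'7')
  a=p[y:y+150,x:x+200,::-1]; cv2.imwrite(f'pics/c7{n}.png',cv2.resize(a,None,fx=4,fy=4,interpolation=cv2.INTER_CUBIC))
snap('wrist','wrist7')
E
```

```text
clock 14.92 pos [0.6687 0.0133 0.1502] psi 62.04 shift mm [ 0.9 -1.5  0.2] turn deg [-5.000e-02  1.000e-02 -2.636e+01] w 0.132
F [-0.15  0.77  2.22] M [ 0.173  0.1   -0.123] j6 -1.113
```

View pics/wrist7.png

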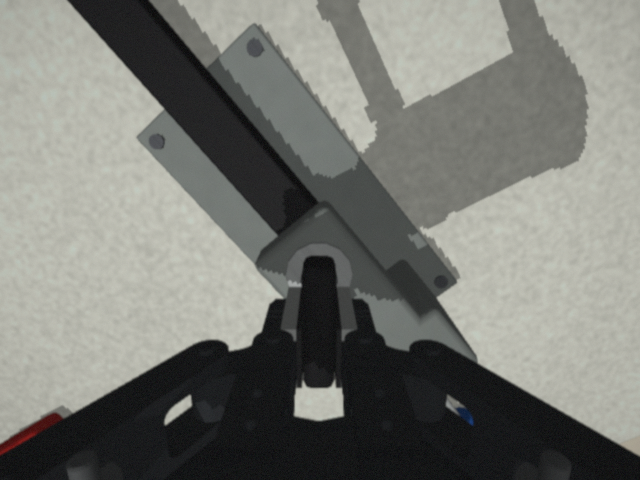

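View pics/c7side.png

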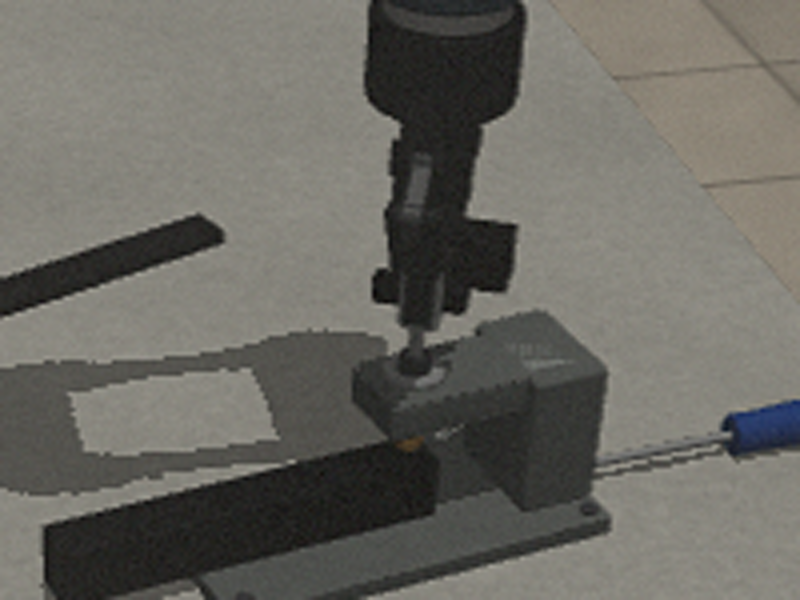

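The bar follows the jaws and the nose has come down (side crop 408,443). θ is about 0.69, so I'll turn another 46°.

Emit:
play_rows(commands=[[[0,0,0,0.6,0,0,5],[0,0,0,0.6,0,0,5],[0,0,0,0.6,0,0,5],[0,0,0,0.6,0,0,5],[0,0,0,0.6,0,0,5],[0,0,0,0.6,0,0,5],[0,0,0,0.6,0,0,5],[0,0,0,0.6,0,0,5],[0,0,0,0.7,0,0,6],[0,0,0,0,0,0,0],[0,0,0,0,0,0,0]]])

```text
clock: 15.98
eef_pos: [0.6678, 0.0126, 0.1445]
eef_rot: [-1.891, -2.507, 0.005]
wrist_force: [-4.5, -2.2, 4.3]
width: 0.133
```

```bash
python3 s.py; python3 - <<'E'
from h import *
for n,(x,y) in dict(side=(300,110)).items():
  p,d,c=snap(n,n+'8')
  a=p[y:y+150,x:x+200,::-1]; cv2.imwrite(f'pics/c8{n}.png',cv2.resize(a,None,fx=4,fy=4,interpolation=cv2.INTER_CUBIC))
snap('wrist','wrist8')
E
```

```text
clock 15.98 pos [0.6678 0.0126 0.1445] psi 15.94 shift mm [ 0.  -0.6 -5.5] turn deg [-2.000e-01 -6.000e-02 -7.246e+01] w 0.133
F [-4.5  -2.19  4.28] M [-0.357  0.768 -0.128] j6 -0.309
```

View pics/wrist8.png

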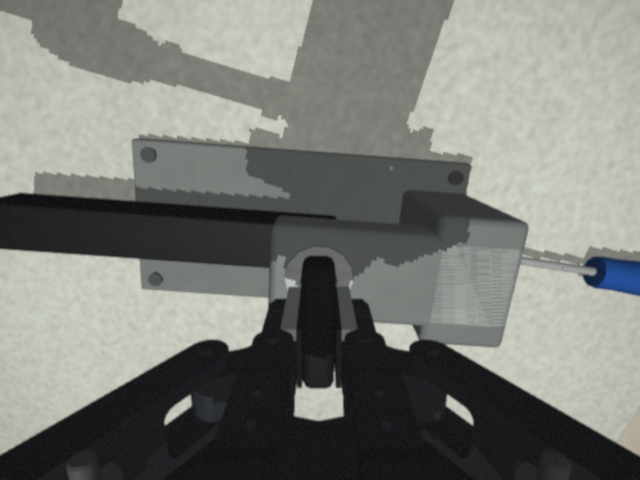

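View pics/c8side.png

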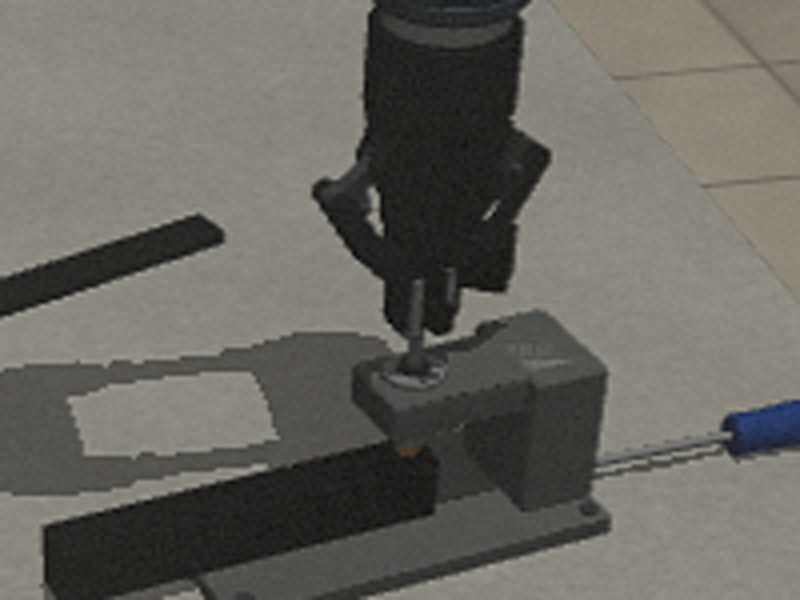

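The nose sits on the block (side crop 405,448). Total turn is about 1.50 rad and the sink is 10.8 mm, equal to 1.54 rad, so the two agree. Release and retreat.

Emit:
play_rows(commands=[[[25,0,0,0,0,0,0],[45,0,0,0,0,0,0],[60,0,0,0,0,0,0],[60,0,0,0,0,0,0],[60,0,0,-10,0,0,0],[60,0,0,-20,0,0,0],[60,0,0,-30,0,0,0],[60,0,0,-30,0,0,0],[60,0,0,0,0,0,0],[60,0,0,0,0,0,0]]])

```text
clock: 16.92
eef_pos: [0.6697, 0.014, 0.2389]
eef_rot: [1.888, 2.504, 0.006]
wrist_force: [0.0, 0.0, 0.1]
width: 0.701
```

```bash
python3 s.py; python3 - <<'E'
from h import *
from m import rect
for n,(x,y) in dict(side=(300,110),scene=(310,200)).items():
  p,d,c=snap(n,n+'9');W=cloud(c,d)
  a=p[y:y+150,x:x+200,::-1]; cv2.imwrite(f'pics/c9{n}.png',cv2.resize(a,None,fx=4,fy=4,interpolation=cv2.INTER_CUBIC))
  for s in r.silhouettes('block_center',n)[:4]:
    m=cv2.erode((s['pixels']&(d>0)).astype(np.uint8),np.ones((3,3)))>0
    P=W[m]
    if len(P)<30: continue
    zt=np.percentile(P[:,2],90); T=P[abs(P[:,2]-zt)<.006]; print(n,round(s['score'],2),np.round(s['centre']),zt.round(4),rect(T),len(T))
p,d,c=snap('wrist','wrist9');W=cloud(c,d)
g=(W[...,2]>.13)&(W[...,2]<.165)&(np.hypot(W[...,0]-.667,W[...,1]-.0125)<.035)
k,l,st,_=cv2.connectedComponentsWithStats(g.astype(np.uint8))
for i in range(1,k):
  if st[i,4]>100:
    P=W[l==i]; z=np.median(P[:,2]);T=P[abs(P[:,2]-z)<.004]; pc=np.linalg.svd(T[:,:2]-T[:,:2].mean(0))[2][0]; print(st[i],rect(P),z.round(4),np.degrees(np.arctan2(pc[1],pc[0])).round(1))
E
```

```text
clock 16.92 pos [0.6697 0.014  0.2389] psi 15.98 shift mm [-0.6 -3.4 88.8] turn deg [  0.24   0.33 -72.42] w 0.701
F [0.   0.01 0.13] M [-0.016 -0.074  0.038] j6 -0.309
side 0.95 [389. 429.] 0.0492 (array([ 493.8, -496.3]), array([273.1,  38.6]), 34.4) 3588
side 0.8 [214. 388.] 0.0371 (array([ 241.9, -336.5]), array([223.2,  30.1]), 82.7) 1794
side 0.64 [355. 239.] 0.0481 (array([568.5, -11.9]), array([217.1,  35.4]), 10.5) 807
scene 0.89 [185. 247.] 0.0376 (array([ 242.9, -336.3]), array([212.8,  32.8]), 83.3) 799
scene 0.82 [381. 299.] 0.0496 (array([572.8,  -9.6]), array([216.5,  29.1]), 11.3) 868
scene 0.6 [137. 357.] 0.0498 (array([ 488.1, -497.9]), array([291.2,  38.7]), 34.7) 2831
[ 307  210   21   83 1650] (array([668.1,  14. ]), array([11.9, 49.5]), 16.2) 0.149 -73.9
```

View pics/wrist9.png

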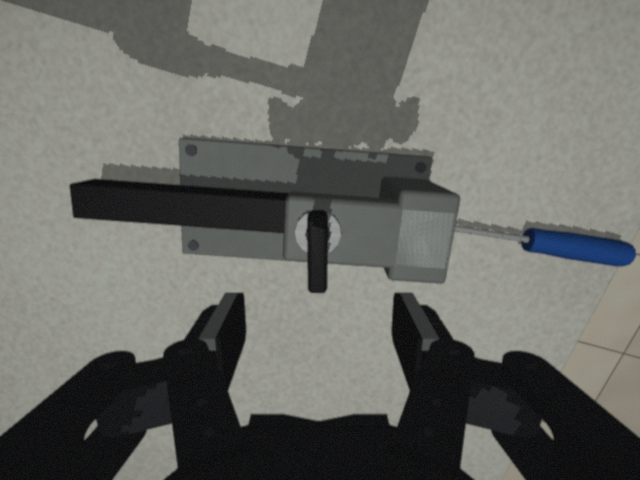

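View pics/c9side.png

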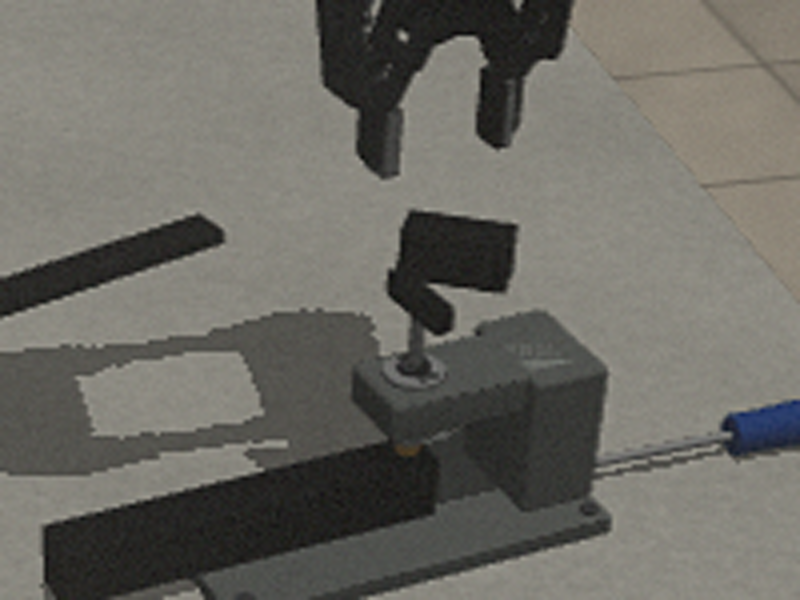

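View pics/c9scene.png

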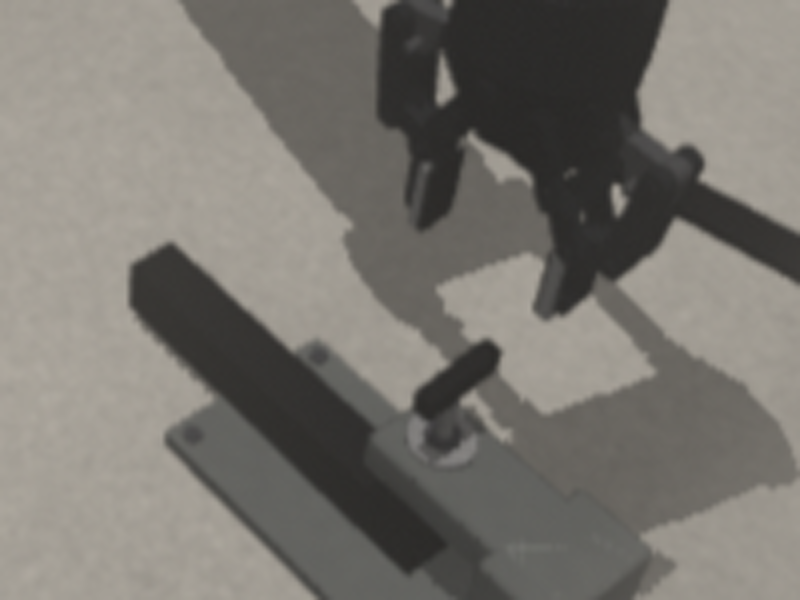

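Bar yaw went from -1.6° to -73.9° (1.26 rad) and its height dropped 8.8 mm, which is also 1.26 rad. With the start at 0.23 rad, θ is about 1.49. The block is still flat, and nothing touches the gripper.

```bash
python3 -c "
from cell import r
print(r.close_job())"
```

```text
the job is handed in; nothing more can be done
None
```

I laid the smaller black 220 mm bar flat on the press base with its end under the nose. I then turned the driver clockwise to about 1.5 rad, released everything, lifted clear and handed the job in at about 17 s. No verdict is reported, and I did not measure the nose force directly.

**Block:**
- It lies flat, with its top measured at 48.1 and 49.6 mm above the bench (expected 48).
- It is parallel to the press within about 1°.
- Its leading end was set about 13 mm past the screw axis, and its centre line is within a few mm of that axis.
- The side view shows the nose resting on it.

**Driver:**
- I first turned it counter-clockwise to the thread's top stop, which put its starting angle at about 0.23 rad.
- After release, both the bar's turn (72.3°) and its 8.8 mm drop came to 1.26 rad. That puts it at about 1.49 rad, in the middle of the 1.25 to 1.8 light-drag band.
- Any starting angle within the stated range would also land inside that band.
- From the stated spring rate this should be about 3 N.

**Disagreements:** the two fixed cameras differed by about 6 mm sideways and 1° on the press pose. I used their average, and the wrist view confirmed it. No check failed.

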